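Put the drinks tools into their own holders

ROBOT

A 7-joint arm with a two-finger parallel gripper is mounted at the origin on a cart in front of the work surface, level with it; the furniture and walls round the work are solid. World frame = base frame: x ahead of the robot, y to its left, z up, the work surface at z = 0. Lengths are in m, angles in degrees, forces in N, time in s.
With the tool pointing down it reaches from about 0.425 to 0.875 m from the base axis. Payload 4.7 kg.
Tool frame: the origin (TCP) lies midway between the tips of the shut fingers; the grasp point (between the pads) lies 19 mm behind it; z points along the fingers, y is the line along which they close (so a half turn about z gives the same grasp; the last joint's range is limited). The gripper opens to 87 mm and grips with 3 to 60 N. Pads are 19 mm wide; open, the fingers measure 117 mm over their backs; the gripper's body (75 mm by 190 mm) begins 51 mm behind the grasp point.
Start: joints at [70.136, 18.392, -4.016, 83.108, 1.295, 78.541, -3.26], TCP at [0.229, -0.608, 0.223] pointing down, gripper open.
Joint ranges: [-163.93, 163.93], [-17.29, 119.83], [-79.2, 71.16], [3.27, 140.29], [-89.18, 269.18], [5.43, 117.66], [-154.24, 154.24]. Speed limits (degrees/s): [147.25, 147.25, 180, 180, 180, 180, 180].

INTERFACE

Orientations are given as [roll, pitch, yaw] about the fixed x, y, z axes, in that order (R = Rz(yaw) Ry(pitch) Rx(roll)).
In Python, from cell import env gives the robot as it stands.
- The arm moves only by the tool step_arm, never from a script. Its argument "moves" is a list of rows, each an object with "dp": the shift along the tool's x, y, z in mm, a list of three; "dr": the turn, a rotation vector about the tool's x, y, z in rad, a list of three; "fingers": the closure, from 0 (fully open) to 1 (shut). In form: [{"dp": [dx, dy, dz], "dr": [ax, ay, az], "fingers": fingers}, ...]. A call has exactly 5 rows; each row shifts and turns the commanded pose from where the row before left it, along the tool's axes as they then stand; what a row does not reach is not made up. A row lasts 1/8 s, in which the tool goes at most 62.5 mm and 10.7 degrees, less where a joint would pass 70% of its speed; a pose out of reach is approached as far as the arm can. A call with a gripper value outside its range is refused whole. The fingers move at their own pace and stop on an object; "squeeze" is the grip in N (left out, the last holds). Time passes only in rows, so rows that do not move let the fingers close, or fill a call up. It gives the time, the measured TCP pose, the force, the opening and the grip force at its end, in the units of the state.
- env.get_obs(): the state, without advancing time (a new reading comes with each control period).
- env.read_camera(name): name is "scene" or "top" or "wrist"; returns the picture (400x640x3 uint8, red, green, blue); there is no depth.
- env.camera_model(name): a dict with "fx", "fy", "cx", "cy" (pixels), "R" (3x3) and "t" (3): a world point X has camera coordinates R X + t. Camera axes: x right, y down, z forward; pixel columns grow to the right and rows downward; lengths in m; the calibration is good to about 2 mm. A picture is of the moment at which its call begins: read the wrist's pose just before it. camera_model takes no time and is no camera call; for the wrist camera it gives the pose at the moment of the call.
- env.sign_off(): hands the job in; it is judged then, once.
The state is a dict: "time_s": time; "qpos": joint angles; "joint_velocities": joint speeds; "effort": joint torques, N m; "tool_pos": TCP position; "tool_rot": TCP orientation; "force": force on the tool from outside, world axes, zero at the start; "wrist_torque": the same for the moment, N m; "grip_width": finger opening in m; "grasp_force": force on a finger pad.
Only numpy, scipy, OpenCV 4.12 (cv2) and the standard library are available. Lean on these libraries where they do the work, as an engineer would, in place of code of your own. Each camera call takes 0.05 s, during which the arm holds its last target. There are 200 camera calls.

TASK

Put each of the four drinks tools into the holder made for it: the copper jigger upright in the round copper dish, the white-knobbed stopper, knob down, in the small white dish, the bitters bottle upright in the square wooden tray, and the corkscrew lying flat and lengthwise (either way round) in the oblong yellow tray. Each must rest on the floor of its holder, not on the rim; set the things down rather than dropping them, and leave the cork among the holders standing where it is.

Things in the scene. Friction and masses are not known exactly. Their poses are not given: they have to be found in the camera images.
- jigger: Double-ended copper measuring cup (jigger), hourglass-shaped, 46 mm across, 84 mm tall, 70 to 120 g, standing upright on the black stone counter (z = 0). Origin: centre of its underside; z up. To the fingers it behaves as a solid body without a waist, about 46 mm across at the top: grip it near its upper rim.
- stopper: Bottle stopper standing knob down on the counter: a white round knob 28 mm across and 20 mm high below, a black rubber plug 20 mm across above it, 47 mm tall in all, about 50 g. Origin: centre of its underside; z up. Grip the rubber plug.
- bitters: Small brown glass dropper bottle with a printed label and a black dropper cap, standing upright on the counter: round body 33 mm across up to 60 mm height, collar 24 mm across at 62 to 77 mm, thin rubber bulb to 102 mm; about 70 g. Origin: centre of its underside; z up. Grip the body.
- corkscrew: Folded corkscrew, dark wooden handle, flat on the counter: 114 mm long (its y), 12 mm high, about 75 g. Origin: underside, mid-length. The handle spans x = -6 to +9 mm over the whole length; the folded worm (fixed) lies beside it at x = -16 to -8, y = -48 to -4 mm only. Grip across x, e.g. at y = +12 mm, where only the 15 mm wide handle is between the fingers.
- copper_dish: Round shallow copper dish, the jigger's holder: 76 mm across outside, 64 mm inside, rim 14 mm high, inner floor 4 mm above its underside. Origin: centre of its underside. The holder is fixed and stands on the glass hob, which lies 8 mm higher than the counter. 
- white_dish: Small round white ceramic dish, the stopper's holder: 58 mm across outside, 46 mm inside, rim 12 mm high, inner floor 4 mm above its underside. Origin: centre of its underside. The holder is fixed and stands on the glass hob, which lies 8 mm higher than the counter. 
- wood_tray: Square tray of light wood, the bitters bottle's holder: 60 mm square outside, 50 mm inside, walls 14 mm high, inner floor 5 mm above its underside. Origin: centre of its underside. The holder is fixed and stands on the glass hob, which lies 8 mm higher than the counter. 
- long_tray: Oblong yellow-painted tray, the corkscrew's holder: outside 58 mm (its x) by 140 mm (its y, the long way), inside 46 by 130 mm, rim 12 mm high, inner floor 4 mm above its underside. Both long walls are missing over the middle 76 mm, to make room for fingers. Origin: centre of its underside. The holder is fixed and stands on the glass hob, which lies 8 mm higher than the counter. 
- cork: Light brown wine cork upright on the hob amid the four holders, 24 mm across, 45 mm tall, 12 g. To be left standing. Origin: centre of its underside. (A second cork, on the counter, is clutter.) Note: a cooker hood hangs above the hob, its underside 0.77 m up; its front edge runs from about x 0.47, y 0.0 to x 0.70, y -0.83: keep the arm's elbow clear of it.
Things that resemble listed ones, but are neither listed nor needed, are in the scene too. Leave any purple look-alike of the stopper alone.

How it is judged:
By the outcome, as a careful person would: the job done as asked, in the order asked, and still so for the second after the job is handed in, with the robot touching nothing.
It also fails if it takes over 131 s, if anything falls off the work surface, if the arm or the gripper's body presses on something with over 40 N, if the wrist force passes 120 N, or if a joint passes its speed limit or range.

## Working session

There is one attempt and no reset: what is moved stays moved. The work goes in short steps, Python scripts to look and compute and a tool call to move; the robot and the scene stay as the last step left them, time stands still between calls to the robot, and variables do not carry over. Pictures are saved under pics/ and viewed, at most 17 in all, crops included, and the job is handed in when it is done.

Besides the shell and the picture viewer there is one more tool, called after "Call:" as name([rows], argument=value, ...), one row to a line, values as JSON. step_arm: Moves the arm, as the interface text tells. Its arguments: {"type":"object","properties":{"moves":{"type":"array","items":{"type":"object","properties":{"dp":{"type":"array","items":{"type":"number"}},"dr":{"type":"array","items":{"type":"number"}},"fingers":{"type":"number"}}}},"squeeze":{"type":"number"}},"required":["moves"]}

```bash
mkdir -p pics; ls; python3 - <<'E'
from cell import env
import cv2,json
import numpy as np
for n in("scene","top"):
    im=env.read_camera(n); cv2.imwrite(f"pics/{n}0.png",im[...,::-1])
    m=env.camera_model(n); print(n,{k:np.round(v,4).tolist() for k,v in m.items()})
o=env.get_obs(); print({k:np.round(v,4).tolist() for k,v in o.items()})
E
```

```text
pics
scene {'fx': 399.5382, 'fy': 399.5382, 'cx': 324.3576, 'cy': 197.3371, 'R': [[-0.3387, -0.9408, 0.0153], [-0.6777, 0.2326, -0.6976], [0.6527, -0.2467, -0.7163]], 't': [0.152, 0.4133, 0.5061]}
top {'fx': 403.8085, 'fy': 403.8085, 'cx': 317.8504, 'cy': 194.629, 'R': [[-0.0193, -0.997, -0.0754], [-0.9879, 0.0306, -0.1521], [0.1539, 0.0716, -0.9855]], 't': [-0.0274, 0.5542, 0.9327]}
{'time_s': 0.1, 'qpos': [70.1374, 18.4355, -4.0163, 83.1682, 1.2923, 78.5386, -3.2604], 'joint_velocities': [0.003, -0.1695, -0.0946, -0.2449, 0.0596, -0.0327, -0.107], 'effort': [0.0002, -49.2575, -0.4054, -31.3398, -0.0639, 0.0395, 0.0001], 'tool_pos': [0.2293, -0.6077, 0.2216], 'tool_rot': [-179.9028, 0.0025, 20.672], 'force': [-0.3036, 0.1729, -0.3312], 'wrist_torque': [0.0507, 0.0076, -0.0384], 'grasp_force': 0.0, 'grip_width': 0.087}
```

View pics/scene0.png

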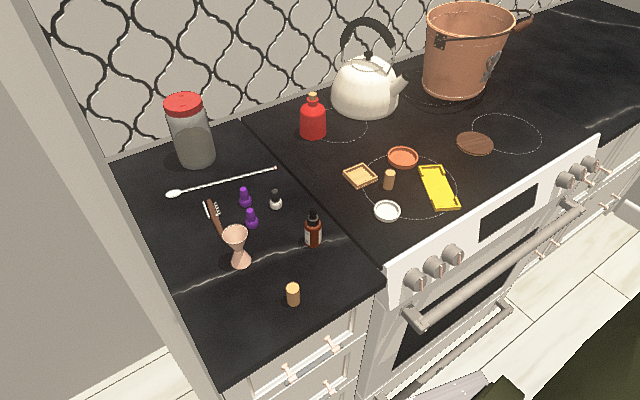

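View pics/top0.png

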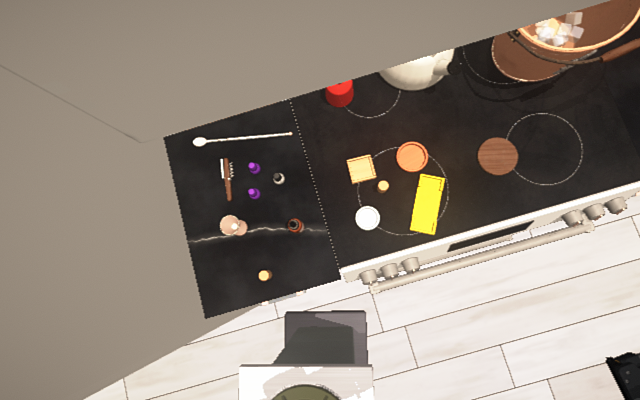

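Scene: jigger (240,245), bitters (313,230), white stopper (276,200), purple look-alikes (245,197), (251,217), corkscrew (214,218), clutter cork (293,294). Holders: wood tray (360,176), copper dish (403,157), white dish (387,210), yellow tray (438,187), cork (389,180). Top view: corkscrew (227,178), white stopper (279,178), jigger (232,226), bitters (295,226). Enlarge to measure.

```bash
python3 - <<'E'
import cv2
a=cv2.imread("pics/top0.png")
cv2.imwrite("pics/topL.png",cv2.resize(a[145:245,205:325],None,fx=6.5,fy=6,interpolation=cv2.INTER_CUBIC)[:, :])
cv2.imwrite("pics/topL.png",cv2.resize(a[147:247,200:330],None,fx=6,fy=6,interpolation=cv2.INTER_CUBIC))
cv2.imwrite("pics/topR.png",cv2.resize(a[140:240,335:465],None,fx=6,fy=6,interpolation=cv2.INTER_CUBIC))
s=cv2.imread("pics/scene0.png")
cv2.imwrite("pics/scL.png",cv2.resize(s[180:275,195:325],None,fx=6,fy=6,interpolation=cv2.INTER_CUBIC))
E
```

```text
(no output)
```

View pics/topL.png

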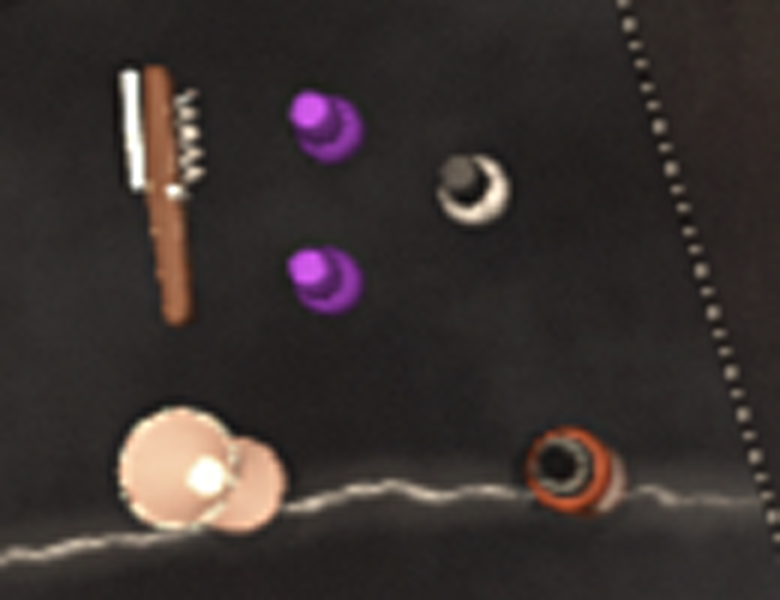

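View pics/topR.png

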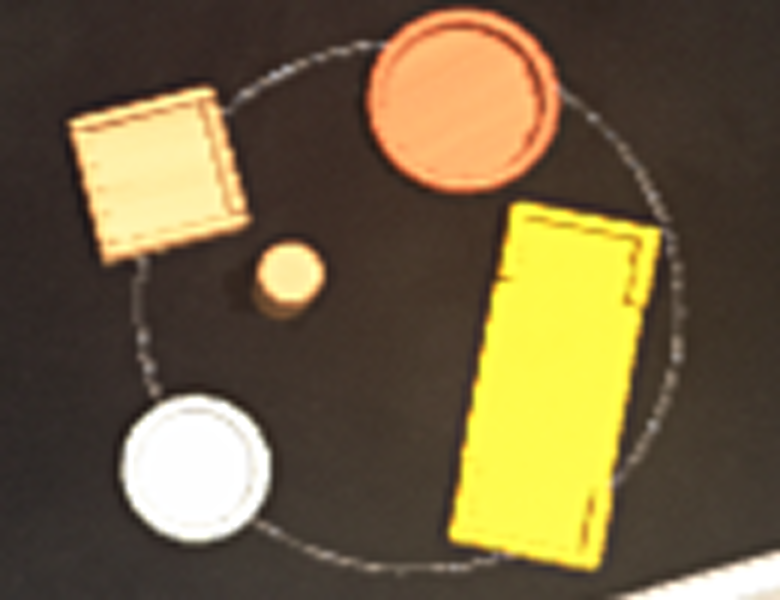

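View pics/scL.png

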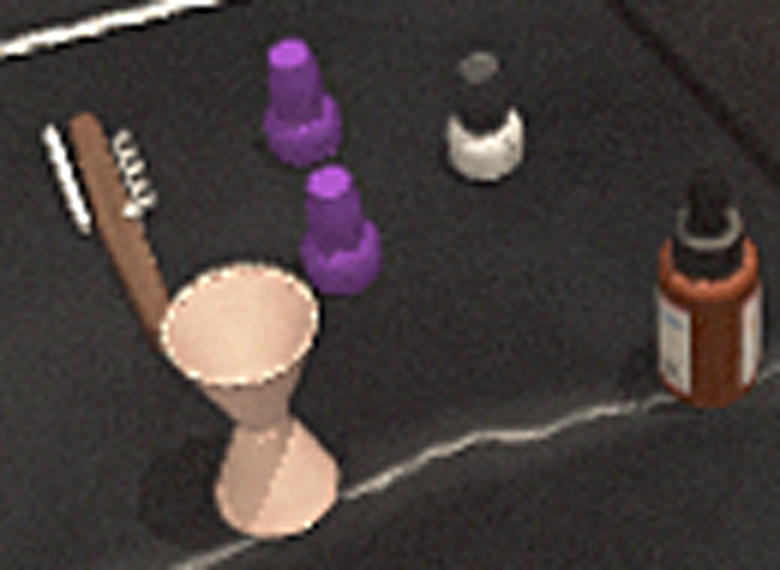

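White-knobbed stopper at top crop (462,174)/(475,188), black plug — the only white-knobbed; the two purple ones (310,112), (310,268) are decoys. Corkscrew handle runs (157,65)–(177,325) with worm on the right at its upper end. Jigger rim (180,468), bitters bulb (560,463).

```bash
cat > h.py <<'E'
from cell import env
import numpy as np
from scipy.spatial.transform import Rotation as Ro
def bp(cam,u,v,z,m=None):
    m=m or env.camera_model(cam); R=np.array(m["R"]);t=np.array(m["t"])
    c=-R.T@t; d=R.T@np.array([(u-m["cx"])/m["fx"],(v-m["cy"])/m["fy"],1])
    return (c+d*(z-c[2])/d[2])
def to(x,y,z,yaw,cur=None):
    "remaining move in tool axes (mm) and turn about tool z (rad)"
    o=env.get_obs(); p=np.array(o["tool_pos"]); R=Ro.from_euler("xyz",o["tool_rot"],degrees=True)
    G=Ro.from_euler("xyz",[180,0,yaw],degrees=True)
    print("dp",(R.inv().apply(np.array([x,y,z])-p)*1000).round(1),"dr",(R.inv()*G).as_rotvec().round(3),"t",round(o["time_s"],2))
def st():
    o=env.get_obs(); print({k:np.round(o[k],3).tolist() for k in("time_s","tool_pos","tool_rot","grip_width","grasp_force","force","qpos")})
E
python3 - <<'E'
from h import *
L=lambda x,y:("top",200+(x+.5)/6-.5,147+(y+.5)/6-.5)
Rr=lambda x,y:("top",335+(x+.5)/6-.5,140+(y+.5)/6-.5)
S=lambda x,y:("scene",195+(x+.5)/6-.5,180+(y+.5)/6-.5)
def P(n,c,z): print(n,(bp(*c,z)[:2]*1000).round(1))
P("jig top T",L(180,468),.084);P("jig base T",L(246,485),.0);P("jig top S",S(240,325),.084);P("jig base S",S(278,493),.0)
P("stop top T",L(462,174),.047);P("stop knob T",L(475,188),.010);P("stop top S",S(480,67),.047);P("knob S",S(485,145),.010)
P("bit top T",L(560,463),.102);P("bit shoulder T",L(571,470),.058);P("bit collar S",S(711,223),.077)
for n,c in dict(h0=(157,65),h1=(177,325),w0=(188,90),w1=(192,183),l0=(129,70),l1=(137,188)).items():P(n,L(*c),.008)
P("h0 S",S(83,115),.010);P("h1 S",S(155,330),.010)
P("copper",Rr(464,101),.022);P("white",Rr(196,468),.02);P("wood",Rr(159,176),.022)
for c in((70,123),(212,88),(250,218),(104,264)):P(" woodc",Rr(*c),.022)
for c in((512,203),(661,230),(602,570),(450,540)):P(" long",Rr(*c),.02)
P("cork",Rr(291,273),.053)
# scene full picture
for n,u,v,z in(("copperS",403,156.5,.022),("whiteS",387,210,.02),("woodS",360,175.5,.022)):P(n,("scene",u,v),z)
E
```

```text
jig top T [482.8 162. ]
jig base T [482.2 158.6]
jig top S [481.9 161.6]
jig base S [480.  161.8]
stop top T [602.5  58. ]
stop knob T [604.   59.1]
stop top S [602.2  58.3]
knob S [599.4  59.9]
bit top T [479.5  11.6]
bit shoulder T [480.3  13.3]
bit collar S [480.4  12.7]
h0 [663.  197.2]
h1 [549.9 186.7]
w0 [651.5 183.4]
w1 [610.8 181.1]
l0 [661.3 209.4]
l1 [609.4 205. ]
h0 S [662.1 195.7]
h1 S [552.2 187.8]
copper [ 644.1 -273.1]
white [ 496.7 -158.7]
wood [ 617.2 -148. ]
 woodc [ 640.9 -112.3]
 woodc [ 653.5 -171.1]
 woodc [ 598.4 -184.4]
 woodc [ 581.2 -124.3]
 long [ 601.3 -290.3]
 long [ 588.1 -348.9]
 long [ 452.  -316.9]
 long [ 465.3 -258.2]
cork [ 569.6 -197.1]
copperS [ 640.7 -272.9]
whiteS [ 494.9 -158.6]
woodS [ 611.7 -146.1]
```

Call:
step_arm([
  {"dp": [0, 0, 0], "dr": [0, 0, -0.121], "fingers": 0},
  {"dp": [0, 0, 0], "dr": [0, 0, -0.121], "fingers": 0},
  {"dp": [0, 0, 0], "dr": [0, 0, -0.121], "fingers": 0},
  {"dp": [0, 0, 0], "dr": [0, 0, -0.121], "fingers": 0},
  {"dp": [0, 0, 0], "dr": [0, 0, -0.121], "fingers": 0},
], squeeze=15)

```text
time_s: 0.72
tool_pos: [0.2293, -0.6079, 0.2219]
tool_rot: [-179.9, -0.0, 55.6]
force: [-0.2, 0.4, -0.2]
grip_width: 0.0871
grasp_force: 0.0
```

Call:
step_arm([
  {"dp": [0, 0, 0], "dr": [0, 0, -0.121], "fingers": 0},
  {"dp": [0, 0, 0], "dr": [0, 0, -0.121], "fingers": 0},
  {"dp": [0, 0, 0], "dr": [0, 0, -0.121], "fingers": 0},
  {"dp": [0, 0, 0], "dr": [0, 0, -0.121], "fingers": 0},
  {"dp": [0, 0, 0], "dr": [0, 0, -0.121], "fingers": 0},
])

```text
time_s: 1.35
tool_pos: [0.2293, -0.6079, 0.2219]
tool_rot: [-180.0, -0.1, 90.2]
force: [-0.3, -0.3, 0.1]
grip_width: 0.0872
grasp_force: 0.0
```

Call:
step_arm([
  {"dp": [36, 29, 0], "dr": [0, 0, 0], "fingers": 0},
  {"dp": [36, 29, 0], "dr": [0, 0, 0], "fingers": 0},
  {"dp": [36, 29, 0], "dr": [0, 0, 0], "fingers": 0},
  {"dp": [36, 29, 0], "dr": [0, 0, 0], "fingers": 0},
  {"dp": [36, 29, 0], "dr": [0, 0, 0], "fingers": 0},
])

```text
time_s: 1.98
tool_pos: [0.375, -0.4267, 0.2222]
tool_rot: [-180.0, -0.0, 90.0]
force: [0.5, 0.7, 0.1]
grip_width: 0.0869
grasp_force: 0.0
```

Call:
step_arm([
  {"dp": [36, 29, 0], "dr": [0, 0, 0], "fingers": 0},
  {"dp": [36, 29, 0], "dr": [0, 0, 0], "fingers": 0},
  {"dp": [36, 29, 0], "dr": [0, 0, 0], "fingers": 0},
  {"dp": [36, 29, 0], "dr": [0, 0, 0], "fingers": 0},
  {"dp": [36, 29, 0], "dr": [0, 0, 0], "fingers": 0},
])

```text
time_s: 2.6
tool_pos: [0.5199, -0.247, 0.2222]
tool_rot: [-180.0, 0.0, 90.0]
force: [0.2, -1.1, 0.5]
grip_width: 0.0871
grasp_force: 0.0
```

Call:
step_arm([
  {"dp": [41, -4, 0], "dr": [0, 0, 0], "fingers": 0},
  {"dp": [41, -4, 0], "dr": [0, 0, 0], "fingers": 0},
  {"dp": [41, -4, 0], "dr": [0, 0, 0], "fingers": 0},
  {"dp": [41, -4, 0], "dr": [0, 0, 0], "fingers": 0},
  {"dp": [41, -4, 0], "dr": [0, 0, 0], "fingers": 0},
])

```text
time_s: 3.22
tool_pos: [0.4989, -0.0419, 0.2222]
tool_rot: [-180.0, 0.0, 90.0]
force: [0.9, -0.1, -0.5]
grip_width: 0.087
grasp_force: 0.0
```

Call:
step_arm([
  {"dp": [41, -4, 0], "dr": [0, 0, 0], "fingers": 0},
  {"dp": [41, -4, 0], "dr": [0, 0, 0], "fingers": 0},
  {"dp": [41, -4, 0], "dr": [0, 0, 0], "fingers": 0},
  {"dp": [41, -4, 0], "dr": [0, 0, 0], "fingers": 0},
  {"dp": [40, -2, 0], "dr": [0, 0, 0], "fingers": 0},
])

```text
time_s: 3.85
tool_pos: [0.4809, 0.162, 0.2223]
tool_rot: [-180.0, 0.0, 90.0]
force: [1.0, 0.6, -0.6]
grip_width: 0.0868
grasp_force: 0.0
```

Call:
step_arm([
  {"dp": [0, 0, 22], "dr": [0, 0, 0], "fingers": 0},
  {"dp": [0, 0, 22], "dr": [0, 0, 0], "fingers": 0},
  {"dp": [0, 0, 22], "dr": [0, 0, 0], "fingers": 0},
  {"dp": [0, 0, 14], "dr": [0, 0, 0], "fingers": 0},
  {"dp": [0, 0, 0], "dr": [0, 0, 0], "fingers": 0},
])

```text
time_s: 4.47
tool_pos: [0.4807, 0.1605, 0.1416]
tool_rot: [-179.9, 0.0, 90.0]
force: [0.3, -0.2, 0.8]
grip_width: 0.0872
grasp_force: 0.0
```

```bash
python3 - <<'E'
from h import *
import cv2
st(); m=env.camera_model("wrist"); im=env.read_camera("wrist")[...,::-1].copy()
R=np.array(m["R"]);t=np.array(m["t"])
c=R@np.array([.482,.162,.084])+t; u,v=m["fx"]*c[0]/c[2]+m["cx"],m["fy"]*c[1]/c[2]+m["cy"]
print(u,v,m["fx"],c[2]); cv2.circle(im,(int(u),int(v)),4,(0,255,0),1); cv2.imwrite("pics/w1.png",im)
E
```

```text
{'time_s': 4.475, 'tool_pos': [0.481, 0.161, 0.142], 'tool_rot': [-179.874, 0.014, 90.006], 'grip_width': 0.087, 'grasp_force': 0.0, 'force': [0.327, -0.17, 0.808], 'qpos': [25.55, 8.6, -50.11, 107.631, 7.113, 67.109, -27.028]}
326.59632572018285 208.56016104425146 304.23949805096845 0.22905362240434202
```

View pics/w1.png

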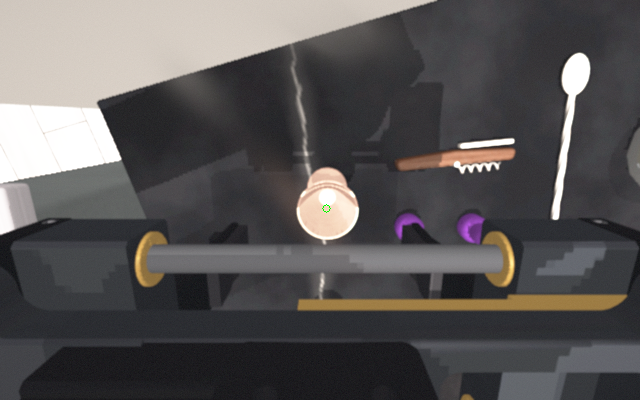

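The wrist view shows the rim centred at (327,208), matching the prediction. Descend and grip.

Call:
step_arm([
  {"dp": [0, 1, 22], "dr": [0, 0, 0], "fingers": 0},
  {"dp": [1, 0, 22], "dr": [0, 0, 0], "fingers": 0},
  {"dp": [0, 0, 22], "dr": [0, 0, 0], "fingers": 0},
  {"dp": [0, 0, 16], "dr": [0, 0, 0], "fingers": 0},
  {"dp": [0, 0, 8], "dr": [0, 0, 0], "fingers": 0},
])

```text
time_s: 5.15
tool_pos: [0.4826, 0.1618, 0.0522]
tool_rot: [-180.0, -0.0, 90.0]
force: [0.3, 1.3, -0.3]
grip_width: 0.0873
grasp_force: 0.0
```

Call:
step_arm([
  {"dp": [0, 0, 0], "dr": [0, 0, 0], "fingers": 0.3},
  {"dp": [0, 0, 0], "dr": [0, 0, 0], "fingers": 0.4},
  {"dp": [0, 0, 0], "dr": [0, 0, 0], "fingers": 0.5},
  {"dp": [0, 0, 0], "dr": [0, 0, 0], "fingers": 1},
  {"dp": [0, 0, 0], "dr": [0, 0, 0], "fingers": 1},
], squeeze=15)

```text
time_s: 5.78
tool_pos: [0.4825, 0.1618, 0.0527]
tool_rot: [180.0, 0.0, 90.0]
force: [-0.5, 0.3, -0.2]
grip_width: 0.0447
grasp_force: 0.0
```

Call:
step_arm([
  {"dp": [0, 0, 0], "dr": [0, 0, 0], "fingers": 1},
  {"dp": [0, 0, 0], "dr": [0, 0, 0], "fingers": 1},
  {"dp": [0, 0, -5], "dr": [0, 0, 0], "fingers": 1},
  {"dp": [0, 0, -10], "dr": [0, 0, 0], "fingers": 1},
  {"dp": [0, 0, -15], "dr": [0, 0, 0], "fingers": 1},
])

```text
time_s: 6.4
tool_pos: [0.4821, 0.1618, 0.0832]
tool_rot: [-180.0, 0.0, 90.0]
force: [0.2, 0.4, -0.4]
grip_width: 0.044
grasp_force: 15.0
```

Call:
step_arm([
  {"dp": [0, 0, -20], "dr": [0, 0, 0], "fingers": 1},
  {"dp": [0, 0, -25], "dr": [0, 0, 0], "fingers": 1},
  {"dp": [0, 0, -25], "dr": [0, 0, 0], "fingers": 1},
  {"dp": [0, 0, -20], "dr": [0, 0, 0], "fingers": 1},
  {"dp": [-10, 5, -10], "dr": [0, 0, 0], "fingers": 1},
])

```text
time_s: 7.02
tool_pos: [0.4881, 0.1527, 0.1849]
tool_rot: [179.8, -0.0, 90.1]
force: [0.3, 0.4, -1.2]
grip_width: 0.0441
grasp_force: 15.0
```

Call:
step_arm([
  {"dp": [-25, 10, 0], "dr": [0, 0, 0], "fingers": 1},
  {"dp": [-30, 11, 0], "dr": [0, 0, 0], "fingers": 1},
  {"dp": [-30, 11, 0], "dr": [0, 0, 0], "fingers": 1},
  {"dp": [-30, 11, 0], "dr": [0, 0, 0], "fingers": 1},
  {"dp": [-30, 11, 0], "dr": [0, 0, 0], "fingers": 1},
])

```text
time_s: 7.65
tool_pos: [0.5417, 0.0047, 0.1827]
tool_rot: [-180.0, 0.0, 90.0]
force: [0.4, 0.9, -0.6]
grip_width: 0.0439
grasp_force: 15.0
```

Call:
step_arm([
  {"dp": [-30, 11, 0], "dr": [0, 0, 0], "fingers": 1},
  {"dp": [-30, 11, 0], "dr": [0, 0, 0], "fingers": 1},
  {"dp": [-30, 11, 0], "dr": [0, 0, 0], "fingers": 1},
  {"dp": [-30, 11, 0], "dr": [0, 0, 0], "fingers": 1},
  {"dp": [-30, 11, 0], "dr": [0, 0, 0], "fingers": 1},
])

```text
time_s: 8.28
tool_pos: [0.5964, -0.1454, 0.1825]
tool_rot: [-180.0, 0.0, 89.9]
force: [0.3, -0.7, -0.2]
grip_width: 0.044
grasp_force: 15.0
```

Call:
step_arm([
  {"dp": [-30, 11, 0], "dr": [0, 0, 0], "fingers": 1},
  {"dp": [-30, 11, 0], "dr": [0, 0, 0], "fingers": 1},
  {"dp": [-30, 11, 0], "dr": [0, 0, 0], "fingers": 1},
  {"dp": [-25, 9, 0], "dr": [0, 0, 0], "fingers": 1},
  {"dp": [-15, 5, 0], "dr": [0, 0, 0], "fingers": 1},
])

```text
time_s: 8.9
tool_pos: [0.6428, -0.276, 0.1819]
tool_rot: [-179.9, 0.0, 89.9]
force: [-0.2, 0.8, -1.2]
grip_width: 0.0438
grasp_force: 15.0
```

```bash
python3 - <<'E'
from h import *
to(.643,-.273,.100,90)
E
```

```text
dp [ 3.   0.2 81.9] dr [-0.001  0.    -0.002] t 8.9
```

Call:
step_arm([
  {"dp": [0, 0, 20], "dr": [0, 0, 0], "fingers": 1},
  {"dp": [0, 0, 25], "dr": [0, 0, 0], "fingers": 1},
  {"dp": [0, 0, 25], "dr": [0, 0, 0], "fingers": 1},
  {"dp": [0, 0, 15], "dr": [0, 0, 0], "fingers": 1},
  {"dp": [0, 0, 10], "dr": [0, 0, 0], "fingers": 1},
])

```text
time_s: 9.52
tool_pos: [0.643, -0.2721, 0.0863]
tool_rot: [-179.9, -0.0, 90.1]
force: [0.0, 0.5, -1.2]
grip_width: 0.0439
grasp_force: 15.0
```

```bash
python3 - <<'E'
from h import *
import cv2
to(.643,-.273,.066,90)
s=env.read_camera("scene")[120:220,330:470,::-1];t=env.read_camera("top")[140:240,335:475,::-1]
cv2.imwrite("pics/p1.png",cv2.resize(np.hstack([s,t]),None,fx=2.85,fy=2.85,interpolation=cv2.INTER_CUBIC))
E
```

```text
dp [-0.9  0.1 20.3] dr [-0.001 -0.001  0.001] t 9.53
```

View pics/p1.png

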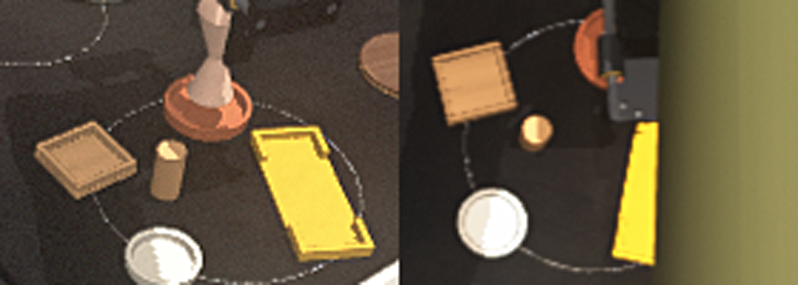

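The jigger hangs over the copper dish, centred (crop 210,95). Lower it gently.

Call:
step_arm([
  {"dp": [0, 0, 8], "dr": [0, 0, 0], "fingers": 1},
  {"dp": [0, 0, 6], "dr": [0, 0, 0], "fingers": 1},
  {"dp": [0, 0, 4], "dr": [0, 0, 0], "fingers": 1},
  {"dp": [0, 0, 2], "dr": [0, 0, 0], "fingers": 1},
  {"dp": [0, 0, 1], "dr": [0, 0, 0], "fingers": 1},
])

```text
time_s: 10.25
tool_pos: [0.6435, -0.2732, 0.0665]
tool_rot: [180.0, 0.0, 90.0]
force: [0.2, -0.1, -1.0]
grip_width: 0.0434
grasp_force: 15.0
```

Call:
step_arm([
  {"dp": [0, 0, 0.5], "dr": [0, 0, 0], "fingers": 1},
  {"dp": [0, 0, 0.5], "dr": [0, 0, 0], "fingers": 1},
  {"dp": [0, 0, 0], "dr": [0, 0, 0], "fingers": 1},
  {"dp": [0, 0, 0], "dr": [0, 0, 0], "fingers": 1},
  {"dp": [0, 0, 0], "dr": [0, 0, 0], "fingers": 1},
])

```text
time_s: 10.88
tool_pos: [0.6434, -0.2732, 0.0656]
tool_rot: [180.0, 0.0, 90.0]
force: [0.2, -0.3, -0.2]
grip_width: 0.0439
grasp_force: 15.0
```

Call:
step_arm([
  {"dp": [0, 0, 0.5], "dr": [0, 0, 0], "fingers": 1},
  {"dp": [0, 0, 0.5], "dr": [0, 0, 0], "fingers": 1},
  {"dp": [0, 0, 0.5], "dr": [0, 0, 0], "fingers": 1},
  {"dp": [0, 0, 0], "dr": [0, 0, 0], "fingers": 1},
  {"dp": [0, 0, 0], "dr": [0, 0, 0], "fingers": 1},
])

```text
time_s: 11.5
tool_pos: [0.6436, -0.2732, 0.0652]
tool_rot: [180.0, 0.0, 90.0]
force: [-2.5, 0.5, 5.6]
grip_width: 0.0436
grasp_force: 14.9
```

Contact (5.6 N). Release slowly, then rise.

Call:
step_arm([
  {"dp": [0, 0, -0.5], "dr": [0, 0, 0], "fingers": 1},
  {"dp": [0, 0, 0], "dr": [0, 0, 0], "fingers": 0.45},
  {"dp": [0, 0, 0], "dr": [0, 0, 0], "fingers": 0.4},
  {"dp": [0, 0, 0], "dr": [0, 0, 0], "fingers": 0.3},
  {"dp": [0, 0, 0], "dr": [0, 0, 0], "fingers": 0.1},
])

```text
time_s: 12.12
tool_pos: [0.6434, -0.2732, 0.0643]
tool_rot: [-180.0, -0.0, 90.0]
force: [-0.4, 0.2, -0.7]
grip_width: 0.0637
grasp_force: 0.0
```

Call:
step_arm([
  {"dp": [0, 0, 0], "dr": [0, 0, 0], "fingers": 0.1},
  {"dp": [0, 0, -10], "dr": [0, 0, 0], "fingers": 0.1},
  {"dp": [0, 0, -25], "dr": [0, 0, 0], "fingers": 0.1},
  {"dp": [0, 0, -30], "dr": [0, 0, 0], "fingers": 0.1},
  {"dp": [0, 0, -30], "dr": [0, 0, 0], "fingers": 0.1},
])

```text
time_s: 12.75
tool_pos: [0.6436, -0.2731, 0.1614]
tool_rot: [180.0, 0.0, 90.0]
force: [-0.7, 0.5, 1.0]
grip_width: 0.0779
grasp_force: 0.0
```

```bash
python3 - <<'E'
from h import *
to(.602,.0585,.150,90)
E
```

```text
dp [331.7 -41.6  11.2] dr [0.001 0.    0.   ] t 12.75
```

Call:
step_arm([
  {"dp": [20, -2, 0], "dr": [0, 0, 0], "fingers": 0.1},
  {"dp": [38, -5, 0], "dr": [0, 0, 0], "fingers": 0.1},
  {"dp": [38, -5, 0], "dr": [0, 0, 0], "fingers": 0.1},
  {"dp": [38, -5, 0], "dr": [0, 0, 0], "fingers": 0.1},
  {"dp": [38, -5, 0], "dr": [0, 0, 0], "fingers": 0.1},
])

```text
time_s: 13.38
tool_pos: [0.6204, -0.0986, 0.1588]
tool_rot: [-179.9, -0.0, 90.1]
force: [-0.0, -0.5, -0.5]
grip_width: 0.0782
grasp_force: 0.0
```

Call:
step_arm([
  {"dp": [38, -5, 0], "dr": [0, 0, 0], "fingers": 0.2},
  {"dp": [38, -5, 0], "dr": [0, 0, 0], "fingers": 0.3},
  {"dp": [38, -5, 0], "dr": [0, 0, 0], "fingers": 0.4},
  {"dp": [30, -3, 0], "dr": [0, 0, 0], "fingers": 0.4},
  {"dp": [15.5, -2, 0], "dr": [0, 0, 0], "fingers": 0.4},
])

```text
time_s: 14.0
tool_pos: [0.6001, 0.0614, 0.1591]
tool_rot: [-179.9, -0.0, 90.2]
force: [0.5, 0.5, 0.0]
grip_width: 0.0524
grasp_force: 0.0
```

Call:
step_arm([
  {"dp": [0, 0, 20], "dr": [0, 0, 0], "fingers": 0.4},
  {"dp": [0, 0, 20], "dr": [0, 0, 0], "fingers": 0.4},
  {"dp": [0, 0, 15], "dr": [0, 0, 0], "fingers": 0.4},
  {"dp": [0, 0, 10], "dr": [0, 0, 0], "fingers": 0.4},
  {"dp": [0, 0, 0], "dr": [0, 0, 0], "fingers": 0.4},
])

```text
time_s: 14.62
tool_pos: [0.6009, 0.0578, 0.0934]
tool_rot: [-179.9, -0.0, 90.0]
force: [0.3, -0.8, -0.1]
grip_width: 0.0523
grasp_force: 0.0
```

```bash
python3 - <<'E'
from h import *
import cv2
to(.602,.0585,.023,90); st()
m=env.camera_model("wrist"); im=env.read_camera("wrist")[...,::-1].copy()
R=np.array(m["R"]);t=np.array(m["t"])
c=R@np.array([.602,.0585,.047])+t; u,v=m["fx"]*c[0]/c[2]+m["cx"],m["fy"]*c[1]/c[2]+m["cy"]
print(u,v)
cv2.drawMarker(im,(int(round(u)),int(round(v))),(0,255,0),cv2.MARKER_CROSS,5,1)
w=im[int(v)-50:int(v)+50,int(u)-80:int(u)+80]
t=cv2.resize(env.read_camera("top")[140:240,335:465,::-1],None,fx=3,fy=3)
w=cv2.resize(w,(400,250)); a=np.zeros((300,800,3),np.uint8);a[:250,:400]=w;a[:,405:795]=t
cv2.imwrite("pics/w2.png",a)
E
```

```text
dp [ 0.7  1.2 70.4] dr [-0.002 -0.    -0.001] t 14.62
{'time_s': 14.625, 'tool_pos': [0.601, 0.058, 0.093], 'tool_rot': [-179.896, -0.002, 89.966], 'grip_width': 0.052, 'grasp_force': 0.0, 'force': [0.296, -0.787, -0.097], 'qpos': [25.26, 23.437, -40.858, 97.42, 16.591, 65.465, -20.289]}
326.29294795782414 213.95638201216727
```

View pics/w2.png

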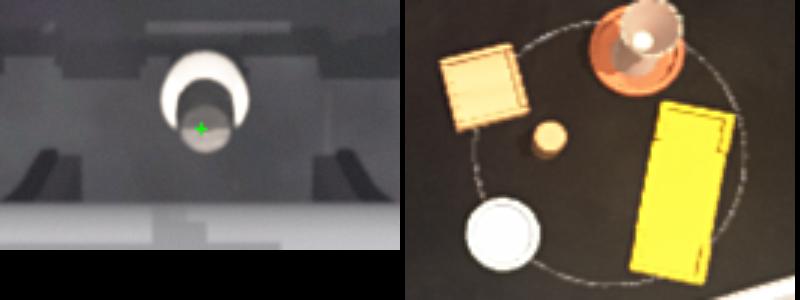

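The jigger stands in the copper dish (top view 645,40). The white-knobbed stopper's plug top is 1 mm right of the prediction; correct for this and descend.

Call:
step_arm([
  {"dp": [0.5, 2, 22], "dr": [0, 0, 0], "fingers": 0.4},
  {"dp": [0, 0, 22], "dr": [0, 0, 0], "fingers": 0.4},
  {"dp": [0, 0, 14], "dr": [0, 0, 0], "fingers": 0.4},
  {"dp": [0, 0, 8], "dr": [0, 0, 0], "fingers": 0.4},
  {"dp": [0, 0, 4], "dr": [0, 0, 0], "fingers": 0.4},
])

```text
time_s: 15.35
tool_pos: [0.6033, 0.0589, 0.0239]
tool_rot: [-180.0, -0.0, 90.0]
force: [0.3, 1.5, -0.2]
grip_width: 0.0519
grasp_force: 0.0
```

Call:
step_arm([
  {"dp": [0, 0, 0], "dr": [0, 0, 0], "fingers": 0.55},
  {"dp": [0, 0, 0], "dr": [0, 0, 0], "fingers": 0.65},
  {"dp": [0, 0, 0], "dr": [0, 0, 0], "fingers": 0.72},
  {"dp": [0, 0, 0], "dr": [0, 0, 0], "fingers": 0.8},
  {"dp": [0, 0, 0], "dr": [0, 0, 0], "fingers": 1},
], squeeze=10)

```text
time_s: 15.98
tool_pos: [0.6035, 0.0588, 0.0247]
tool_rot: [180.0, 0.0, 90.0]
force: [-0.4, 0.3, 0.8]
grip_width: 0.019
grasp_force: 10.0
```

Call:
step_arm([
  {"dp": [0, 0, 0], "dr": [0, 0, 0], "fingers": 1},
  {"dp": [0, 0, 0], "dr": [0, 0, 0], "fingers": 1},
  {"dp": [0, 0, 0], "dr": [0, 0, 0], "fingers": 1},
  {"dp": [0, 0, -5], "dr": [0, 0, 0], "fingers": 1},
  {"dp": [0, 0, -10], "dr": [0, 0, 0], "fingers": 1},
])

```text
time_s: 16.6
tool_pos: [0.6029, 0.0588, 0.0394]
tool_rot: [-179.9, 0.0, 90.0]
force: [0.2, -0.8, -1.0]
grip_width: 0.019
grasp_force: 10.0
```

Call:
step_arm([
  {"dp": [0, 0, -15], "dr": [0, 0, 0], "fingers": 1},
  {"dp": [0, 0, -25], "dr": [0, 0, 0], "fingers": 1},
  {"dp": [0, 0, -25], "dr": [0, 0, 0], "fingers": 1},
  {"dp": [0, 0, -20], "dr": [0, 0, 0], "fingers": 1},
  {"dp": [-8, -4, -5], "dr": [0, 0, 0], "fingers": 1},
])

```text
time_s: 17.23
tool_pos: [0.6004, 0.0517, 0.1316]
tool_rot: [179.8, -0.0, 90.1]
force: [-0.3, -0.6, -0.5]
grip_width: 0.0191
grasp_force: 10.0
```

Call:
step_arm([
  {"dp": [-22, -11, 0], "dr": [0, 0, 0], "fingers": 1},
  {"dp": [-24, -12, 0], "dr": [0, 0, 0], "fingers": 1},
  {"dp": [-24, -12, 0], "dr": [0, 0, 0], "fingers": 1},
  {"dp": [-24, -12, 0], "dr": [0, 0, 0], "fingers": 1},
  {"dp": [-24, -12, 0], "dr": [0, 0, 0], "fingers": 1},
])

```text
time_s: 17.85
tool_pos: [0.539, -0.0686, 0.1288]
tool_rot: [-179.9, 0.0, 90.0]
force: [0.7, 0.5, -0.4]
grip_width: 0.0197
grasp_force: 10.0
```

Call:
step_arm([
  {"dp": [-24, -12, 0], "dr": [0, 0, 0], "fingers": 1},
  {"dp": [-24, -12, 0], "dr": [0, 0, 0], "fingers": 1},
  {"dp": [-22, -10, 0], "dr": [0, 0, 0], "fingers": 1},
  {"dp": [-15, -7, 0], "dr": [0, 0, 0], "fingers": 1},
  {"dp": [-6.5, -3, 0], "dr": [0, 0, 0], "fingers": 1},
])

```text
time_s: 18.48
tool_pos: [0.4957, -0.1597, 0.1292]
tool_rot: [-180.0, -0.0, 89.9]
force: [0.4, 0.1, 0.2]
grip_width: 0.019
grasp_force: 10.0
```

Call:
step_arm([
  {"dp": [0, 0, 20], "dr": [0, 0, 0], "fingers": 1},
  {"dp": [0, 0, 20], "dr": [0, 0, 0], "fingers": 1},
  {"dp": [0, 0, 15], "dr": [0, 0, 0], "fingers": 1},
  {"dp": [0, 0, 10], "dr": [0, 0, 0], "fingers": 1},
  {"dp": [0, 0, 0], "dr": [0, 0, 0], "fingers": 1},
])

```text
time_s: 19.1
tool_pos: [0.4961, -0.1582, 0.0639]
tool_rot: [-179.9, -0.0, 90.0]
force: [-0.4, -0.4, -0.4]
grip_width: 0.0192
grasp_force: 10.0
```

```bash
python3 - <<'E'
from h import *
import cv2
to(.496,-.1587,.0375,90)
s=env.read_camera("scene")[150:250,330:450,::-1];t=env.read_camera("top")[150:250,320:440,::-1]
cv2.imwrite("pics/p2.png",cv2.resize(np.hstack([s,t]),None,fx=3.3,fy=3.3,interpolation=cv2.INTER_CUBIC))
E
```

```text
dp [-0.5 -0.1 26.4] dr [-0.001 -0.001  0.001] t 19.1
```

View pics/p2.png

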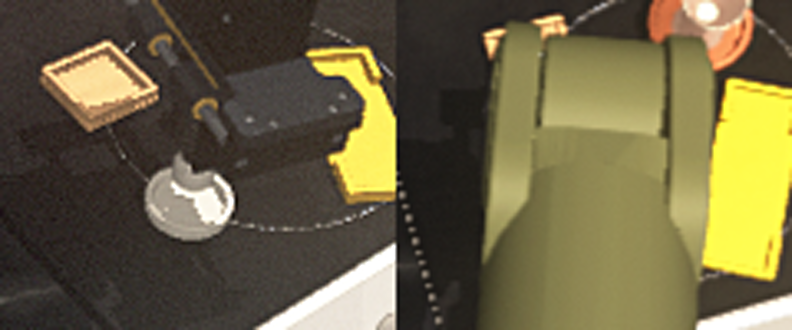

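The stopper hangs above the white dish (190,200) as expected. Lower it.

Call:
step_arm([
  {"dp": [0, 0, 10], "dr": [0, 0, 0], "fingers": 1},
  {"dp": [0, 0, 8], "dr": [0, 0, 0], "fingers": 1},
  {"dp": [0, 0, 5], "dr": [0, 0, 0], "fingers": 1},
  {"dp": [0, 0, 2], "dr": [0, 0, 0], "fingers": 1},
  {"dp": [0, 0, 1], "dr": [0, 0, 0], "fingers": 1},
])

```text
time_s: 19.82
tool_pos: [0.4965, -0.1587, 0.0385]
tool_rot: [180.0, 0.0, 90.0]
force: [-0.4, -0.2, -0.6]
grip_width: 0.0191
grasp_force: 10.0
```

Call:
step_arm([
  {"dp": [0, 0, 0.5], "dr": [0, 0, 0], "fingers": 1},
  {"dp": [0, 0, 0.5], "dr": [0, 0, 0], "fingers": 1},
  {"dp": [0, 0, 0], "dr": [0, 0, 0], "fingers": 1},
  {"dp": [0, 0, 0], "dr": [0, 0, 0], "fingers": 1},
  {"dp": [0, 0, 0], "dr": [0, 0, 0], "fingers": 1},
])

```text
time_s: 20.45
tool_pos: [0.4964, -0.1587, 0.0376]
tool_rot: [-180.0, 0.0, 90.0]
force: [-0.2, 0.7, -0.8]
grip_width: 0.019
grasp_force: 10.0
```

Call:
step_arm([
  {"dp": [0, 0, 0.5], "dr": [0, 0, 0], "fingers": 1},
  {"dp": [0, 0, 0.5], "dr": [0, 0, 0], "fingers": 1},
  {"dp": [0, 0, 0.5], "dr": [0, 0, 0], "fingers": 1},
  {"dp": [0, 0, 0], "dr": [0, 0, 0], "fingers": 1},
  {"dp": [0, 0, 0], "dr": [0, 0, 0], "fingers": 1},
])

```text
time_s: 21.08
tool_pos: [0.4966, -0.1588, 0.037]
tool_rot: [-180.0, 0.0, 90.0]
force: [-3.3, 1.2, 7.2]
grip_width: 0.0194
grasp_force: 10.0
```

Call:
step_arm([
  {"dp": [0, 0, -0.5], "dr": [0, 0, 0], "fingers": 1},
  {"dp": [0, 0, 0], "dr": [0, 0, 0], "fingers": 0.72},
  {"dp": [0, 0, 0], "dr": [0, 0, 0], "fingers": 0.6},
  {"dp": [0, 0, 0], "dr": [0, 0, 0], "fingers": 0.4},
  {"dp": [0, 0, 0], "dr": [0, 0, 0], "fingers": 0.4},
])

```text
time_s: 21.7
tool_pos: [0.4964, -0.1587, 0.0364]
tool_rot: [-180.0, -0.0, 90.0]
force: [-0.8, -0.2, -0.1]
grip_width: 0.046
grasp_force: 0.0
```

Call:
step_arm([
  {"dp": [0, 0, -10], "dr": [0, 0, 0], "fingers": 0.4},
  {"dp": [0, 0, -25], "dr": [0, 0, 0], "fingers": 0.4},
  {"dp": [0, 0, -30], "dr": [0, 0, 0], "fingers": 0.3},
  {"dp": [0, 0, -35], "dr": [0, 0, 0], "fingers": 0.2},
  {"dp": [0, 0, -25], "dr": [0, 0, 0], "fingers": 0.15},
])

```text
time_s: 22.32
tool_pos: [0.4971, -0.1587, 0.164]
tool_rot: [179.9, 0.1, 90.0]
force: [0.1, -0.6, -1.1]
grip_width: 0.0704
grasp_force: 0.0
```

Call:
step_arm([
  {"dp": [25, -2, -5], "dr": [0, 0, 0], "fingers": 0.15},
  {"dp": [40, -4, 0], "dr": [0, 0, 0], "fingers": 0.15},
  {"dp": [40, -4, 0], "dr": [0, 0, 0], "fingers": 0.15},
  {"dp": [40, -4, 0], "dr": [0, 0, 0], "fingers": 0.15},
  {"dp": [26, -2.5, 0], "dr": [0, 0, 0], "fingers": 0.15},
])

```text
time_s: 22.95
tool_pos: [0.4785, 0.0162, 0.1659]
tool_rot: [-179.9, -0.0, 90.2]
force: [0.3, -0.6, 0.6]
grip_width: 0.0739
grasp_force: 0.0
```

Call:
step_arm([
  {"dp": [0, 0, 5], "dr": [0, 0, 0], "fingers": 0.15},
  {"dp": [0, 0, 10], "dr": [0, 0, 0], "fingers": 0.15},
  {"dp": [0, 0, 10], "dr": [0, 0, 0], "fingers": 0.15},
  {"dp": [0, 0, 5], "dr": [0, 0, 0], "fingers": 0.15},
  {"dp": [0, 0, 0], "dr": [0, 0, 0], "fingers": 0.15},
])

```text
time_s: 23.58
tool_pos: [0.4796, 0.0119, 0.1359]
tool_rot: [-179.9, -0.0, 90.0]
force: [-0.3, -0.1, 0.1]
grip_width: 0.0741
grasp_force: 0.0
```

```bash
python3 - <<'E'
from h import *
import cv2
to(.480,.0125,.0375,90)
m=env.camera_model("wrist"); im=env.read_camera("wrist")[...,::-1].copy()
R=np.array(m["R"]);t=np.array(m["t"])
c=R@np.array([.480,.0125,.102])+t; u,v=m["fx"]*c[0]/c[2]+m["cx"],m["fy"]*c[1]/c[2]+m["cy"]
print(u,v)
cv2.drawMarker(im,(int(round(u)),int(round(v))),(0,255,0),cv2.MARKER_CROSS,5,1)
w=im[int(v)-50:int(v)+50,int(u)-80:int(u)+80]
t=cv2.resize(env.read_camera("scene")[130:230,335:465,::-1],None,fx=3,fy=3)
w=cv2.resize(w,(400,250)); a=np.zeros((300,800,3),np.uint8);a[:250,:400]=w;a[:,405:795]=t
cv2.imwrite("pics/w3.png",a)
E
```

```text
dp [ 0.5  0.5 98.4] dr [-0.001 -0.    -0.001] t 23.57
325.3608916517584 219.61299364183674
```

View pics/w3.png

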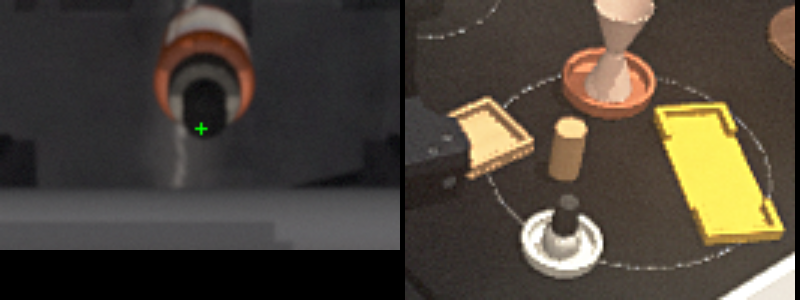

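Jigger and stopper both sit on their dish floors. The bitters bulb (204,122) matches the prediction within 1 mm; descend and grip the body.

Call:
step_arm([
  {"dp": [0.5, 1, 20], "dr": [0, 0, 0], "fingers": 0.15},
  {"dp": [0, 0, 20], "dr": [0, 0, 0], "fingers": 0.15},
  {"dp": [0, 0, 20], "dr": [0, 0, 0], "fingers": 0.15},
  {"dp": [0, 0, 20], "dr": [0, 0, 0], "fingers": 0.15},
  {"dp": [0, 0, 17], "dr": [0, 0, 0], "fingers": 0.15},
])

```text
time_s: 24.3
tool_pos: [0.4812, 0.0127, 0.0391]
tool_rot: [180.0, 0.0, 90.0]
force: [-0.8, -0.1, 0.0]
grip_width: 0.0737
grasp_force: 0.0
```

Call:
step_arm([
  {"dp": [0, 0, 0], "dr": [0, 0, 0], "fingers": 0.35},
  {"dp": [0, 0, 0], "dr": [0, 0, 0], "fingers": 0.5},
  {"dp": [0, 0, 0], "dr": [0, 0, 0], "fingers": 0.58},
  {"dp": [0, 0, 0], "dr": [0, 0, 0], "fingers": 0.64},
  {"dp": [0, 0, 0], "dr": [0, 0, 0], "fingers": 1},
], squeeze=15)

```text
time_s: 24.92
tool_pos: [0.4811, 0.0128, 0.0398]
tool_rot: [180.0, 0.0, 90.0]
force: [-0.8, -0.4, 0.7]
grip_width: 0.0319
grasp_force: 14.4
```

Call:
step_arm([
  {"dp": [0, 0, 0], "dr": [0, 0, 0], "fingers": 1},
  {"dp": [0, 0, 0], "dr": [0, 0, 0], "fingers": 1},
  {"dp": [0, 0, 0], "dr": [0, 0, 0], "fingers": 1},
  {"dp": [0, 0, -5], "dr": [0, 0, 0], "fingers": 1},
  {"dp": [0, 0, -10], "dr": [0, 0, 0], "fingers": 1},
])

```text
time_s: 25.55
tool_pos: [0.4803, 0.0129, 0.0544]
tool_rot: [-179.9, -0.0, 90.0]
force: [0.6, -0.0, -0.5]
grip_width: 0.0318
grasp_force: 15.0
```

Call:
step_arm([
  {"dp": [0, 0, -15], "dr": [0, 0, 0], "fingers": 1},
  {"dp": [0, 0, -25], "dr": [0, 0, 0], "fingers": 1},
  {"dp": [0, 0, -25], "dr": [0, 0, 0], "fingers": 1},
  {"dp": [0, 0, -15], "dr": [0, 0, 0], "fingers": 1},
  {"dp": [-6, 5, -5], "dr": [0, 0, 0], "fingers": 1},
])

```text
time_s: 26.18
tool_pos: [0.4865, 0.0069, 0.1407]
tool_rot: [179.9, 0.1, 90.0]
force: [-0.6, 0.1, -1.6]
grip_width: 0.0319
grasp_force: 15.0
```

Call:
step_arm([
  {"dp": [-18, 15, 0], "dr": [0, 0, 0], "fingers": 1},
  {"dp": [-21, 18, 0], "dr": [0, 0, 0], "fingers": 1},
  {"dp": [-21, 18, 0], "dr": [0, 0, 0], "fingers": 1},
  {"dp": [-21, 18, 0], "dr": [0, 0, 0], "fingers": 1},
  {"dp": [-21, 18, 0], "dr": [0, 0, 0], "fingers": 1},
])

```text
time_s: 26.8
tool_pos: [0.5731, -0.0965, 0.1384]
tool_rot: [-179.9, -0.0, 90.0]
force: [-0.1, 0.9, -0.3]
grip_width: 0.0319
grasp_force: 15.0
```

Call:
step_arm([
  {"dp": [-21, 18, 0], "dr": [0, 0, 0], "fingers": 1},
  {"dp": [-18, 15, 0], "dr": [0, 0, 0], "fingers": 1},
  {"dp": [-10, 8, 0], "dr": [0, 0, 0], "fingers": 1},
  {"dp": [-4, 3.5, 0], "dr": [0, 0, 0], "fingers": 1},
  {"dp": [0, 0, 0], "dr": [0, 0, 0], "fingers": 1},
])

```text
time_s: 27.42
tool_pos: [0.6172, -0.1477, 0.1393]
tool_rot: [-180.0, -0.0, 90.0]
force: [-0.1, -0.3, 0.1]
grip_width: 0.0316
grasp_force: 15.0
```

Call:
step_arm([
  {"dp": [0, 0, 20], "dr": [0, 0, 0], "fingers": 1},
  {"dp": [0, 0, 20], "dr": [0, 0, 0], "fingers": 1},
  {"dp": [0, 0, 12], "dr": [0, 0, 0], "fingers": 1},
  {"dp": [0, 0, 8], "dr": [0, 0, 0], "fingers": 1},
  {"dp": [0, 0, 0], "dr": [0, 0, 0], "fingers": 1},
])

```text
time_s: 28.05
tool_pos: [0.617, -0.148, 0.0788]
tool_rot: [-179.9, -0.0, 90.0]
force: [0.2, -0.1, 0.1]
grip_width: 0.0316
grasp_force: 15.0
```

```bash
python3 - <<'E'
from h import *
import cv2
to(.6175,-.148,.0535,90)
s=env.read_camera("scene")[130:230,320:440,::-1];t=env.read_camera("top")[140:240,330:450,::-1]
cv2.imwrite("pics/p3.png",cv2.resize(np.hstack([s,t]),None,fx=3.3,fy=3.3,interpolation=cv2.INTER_CUBIC))
E
```

```text
dp [ 0.   0.5 25.3] dr [-0.001 -0.     0.   ] t 28.05
```

View pics/p3.png

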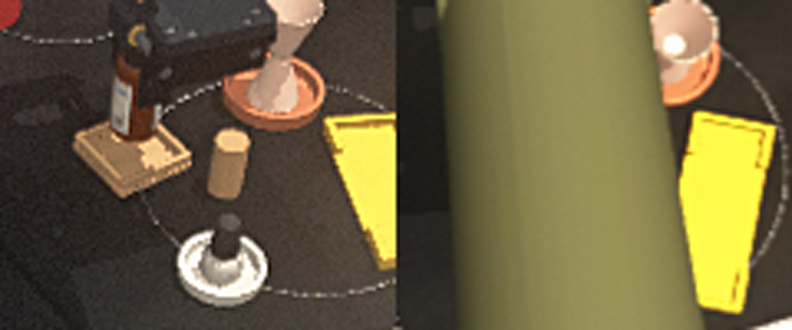

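The bitters bottle is above the tray centre (132,158), cork untouched. Lower it.

Call:
step_arm([
  {"dp": [0, 0, 10], "dr": [0, 0, 0], "fingers": 1},
  {"dp": [0, 0, 8], "dr": [0, 0, 0], "fingers": 1},
  {"dp": [0, 0, 4], "dr": [0, 0, 0], "fingers": 1},
  {"dp": [0, 0, 2], "dr": [0, 0, 0], "fingers": 1},
  {"dp": [0, 0, 1], "dr": [0, 0, 0], "fingers": 1},
])

```text
time_s: 28.78
tool_pos: [0.6175, -0.1482, 0.0545]
tool_rot: [180.0, 0.0, 90.0]
force: [0.0, -0.3, 0.0]
grip_width: 0.0319
grasp_force: 15.0
```

Call:
step_arm([
  {"dp": [0, 0, 0.5], "dr": [0, 0, 0], "fingers": 1},
  {"dp": [0, 0, 0.5], "dr": [0, 0, 0], "fingers": 1},
  {"dp": [0, 0, 0.5], "dr": [0, 0, 0], "fingers": 1},
  {"dp": [0, 0, 0], "dr": [0, 0, 0], "fingers": 1},
  {"dp": [0, 0, 0], "dr": [0, 0, 0], "fingers": 1},
])

```text
time_s: 29.4
tool_pos: [0.6176, -0.1482, 0.0533]
tool_rot: [180.0, 0.0, 90.0]
force: [-0.0, 0.0, 2.0]
grip_width: 0.032
grasp_force: 15.0
```

Call:
step_arm([
  {"dp": [0, 0, 0], "dr": [0, 0, 0], "fingers": 0.62},
  {"dp": [0, 0, 0], "dr": [0, 0, 0], "fingers": 0.55},
  {"dp": [0, 0, 0], "dr": [0, 0, 0], "fingers": 0.4},
  {"dp": [0, 0, 0], "dr": [0, 0, 0], "fingers": 0.3},
  {"dp": [0, 0, 0], "dr": [0, 0, 0], "fingers": 0.3},
])

```text
time_s: 30.02
tool_pos: [0.6174, -0.1482, 0.053]
tool_rot: [-180.0, 0.0, 90.0]
force: [0.3, -0.1, 0.5]
grip_width: 0.0578
grasp_force: 0.0
```

Call:
step_arm([
  {"dp": [0, 0, -10], "dr": [0, 0, 0], "fingers": 0.3},
  {"dp": [0, 0, -25], "dr": [0, 0, 0], "fingers": 0.3},
  {"dp": [0, 0, -35], "dr": [0, 0, 0], "fingers": 0.3},
  {"dp": [0, 0, -40], "dr": [0, 0, 0], "fingers": 0.3},
  {"dp": [0, 0, -30], "dr": [0, 0, 0], "fingers": 0.3},
])

```text
time_s: 30.65
tool_pos: [0.6181, -0.148, 0.1959]
tool_rot: [179.9, 0.0, 90.0]
force: [-0.2, 0.2, -0.4]
grip_width: 0.061
grasp_force: 0.0
```

Call:
step_arm([
  {"dp": [20, -1, 0], "dr": [0, 0, 0], "fingers": 0.3},
  {"dp": [38, -3, 0], "dr": [0, 0, 0], "fingers": 0.3},
  {"dp": [38, -3, 0], "dr": [0, 0, 0], "fingers": 0.3},
  {"dp": [38, -3, 0], "dr": [0, 0, 0], "fingers": 0.3},
  {"dp": [38, -3, 0], "dr": [0, 0, 0], "fingers": 0.3},
])

```text
time_s: 31.28
tool_pos: [0.6034, 0.0262, 0.1923]
tool_rot: [-179.9, -0.0, 90.1]
force: [0.3, 0.8, -0.3]
grip_width: 0.0611
grasp_force: 0.0
```

Call:
step_arm([
  {"dp": [38, -3, 0], "dr": [0, 0, 0], "fingers": 0.4},
  {"dp": [38, -3, 0], "dr": [0, 0, 0], "fingers": 0.5},
  {"dp": [38, -3, 0], "dr": [0, 0, 0], "fingers": 0.55},
  {"dp": [33, -1, 0], "dr": [0, 0, 0], "fingers": 0.55},
  {"dp": [20, 0, 0], "dr": [0, 0, 0], "fingers": 0.55},
])

```text
time_s: 31.9
tool_pos: [0.5929, 0.1938, 0.1926]
tool_rot: [-179.9, -0.0, 90.2]
force: [-0.2, -0.2, -0.2]
grip_width: 0.0395
grasp_force: 0.0
```

Call:
step_arm([
  {"dp": [0, 0, 0], "dr": [0, 0, 0.15], "fingers": 0.55},
  {"dp": [0, 0, 0], "dr": [0, 0, 0.15], "fingers": 0.55},
  {"dp": [0, 0, 0], "dr": [0, 0, 0.15], "fingers": 0.55},
  {"dp": [0, 0, 0], "dr": [0, 0, 0.15], "fingers": 0.55},
  {"dp": [0, 0, 0], "dr": [0, 0, 0.15], "fingers": 0.55},
])

```text
time_s: 32.52
tool_pos: [0.5941, 0.1905, 0.1925]
tool_rot: [-180.0, 0.1, 46.7]
force: [0.2, 0.6, 0.5]
grip_width: 0.039
grasp_force: 0.0
```

Call:
step_arm([
  {"dp": [0, 0, 0], "dr": [0, 0, 0.15], "fingers": 0.55},
  {"dp": [0, 0, 0], "dr": [0, 0, 0.15], "fingers": 0.55},
  {"dp": [0, 0, 0], "dr": [0, 0, 0.15], "fingers": 0.55},
  {"dp": [0, 0, 0], "dr": [0, 0, 0.15], "fingers": 0.55},
  {"dp": [0, 0, 0], "dr": [0, 0, 0.137], "fingers": 0.55},
])

```text
time_s: 33.15
tool_pos: [0.5941, 0.1904, 0.1925]
tool_rot: [180.0, 0.1, 4.5]
force: [-0.2, 0.1, 0.5]
grip_width: 0.0391
grasp_force: 0.0
```

Call:
step_arm([
  {"dp": [0, 0, 15], "dr": [0, 0, 0], "fingers": 0.55},
  {"dp": [0, 0, 25], "dr": [0, 0, 0], "fingers": 0.55},
  {"dp": [0, 0, 25], "dr": [0, 0, 0], "fingers": 0.55},
  {"dp": [0, 0, 15], "dr": [0, 0, 0], "fingers": 0.55},
  {"dp": [0, 0, 0], "dr": [0, 0, 0], "fingers": 0.55},
])

```text
time_s: 33.78
tool_pos: [0.5933, 0.1904, 0.1112]
tool_rot: [180.0, 0.2, 4.9]
force: [-0.4, 0.1, 0.4]
grip_width: 0.0387
grasp_force: 0.0
```

```bash
python3 - <<'E'
from h import *
import cv2
to(.5948,.1909,.003,4.8); st()
m=env.camera_model("wrist"); im=env.read_camera("wrist")[...,::-1].copy()
R=np.array(m["R"]);t=np.array(m["t"])
for P in([.5948,.1909,.012],[.551,.1872,.012],[.6625,.1965,.012]):
    c=R@np.array(P)+t; u,v=m["fx"]*c[0]/c[2]+m["cx"],m["fy"]*c[1]/c[2]+m["cy"]; print(u,v)
    cv2.drawMarker(im,(int(round(u)),int(round(v))),(0,255,0),cv2.MARKER_CROSS,5,1)
w=cv2.resize(im[100:300,120:520],(800,400),interpolation=cv2.INTER_CUBIC)
t=cv2.resize(env.read_camera("top")[140:240,335:465,::-1],None,fx=2,fy=2)
a=np.zeros((600,800,3),np.uint8);a[:400]=w;a[400:,:260]=t
t=cv2.resize(env.read_camera("scene")[130:230,335:465,::-1],None,fx=2,fy=2);a[400:,300:560]=t
cv2.imwrite("pics/w4.png",a); np.savez("w4.npz",**{k:m[k] for k in m})
E
```

```text
dp [  1.9  -0.5 108.2] dr [0.001 0.003 0.001] t 33.77
{'time_s': 33.775, 'tool_pos': [0.593, 0.19, 0.111], 'tool_rot': [179.97, 0.187, 4.865], 'grip_width': 0.039, 'grasp_force': 0.0, 'force': [-0.404, 0.133, 0.385], 'qpos': [5.564, 22.765, -32.125, 93.76, 12.842, 67.386, -114.69]}
323.0348145971294 195.31923755818417
323.0595903542399 241.61999834304217
323.13508753797043 115.92139392221297
```

View pics/w4.png

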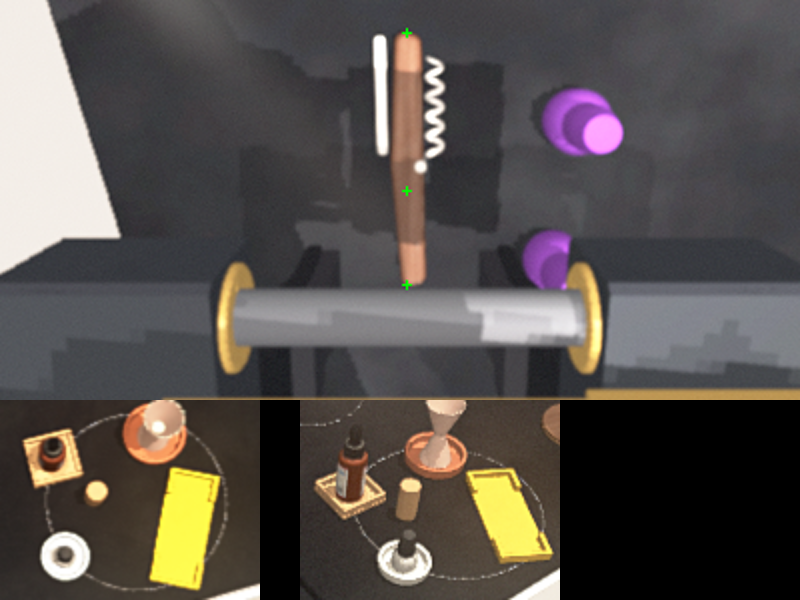

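All three placed tools stand in their holders and the cork stands. The corkscrew axis (407,35)–(407,285) matches the markers, the grip point is on the handle. Descend.

Call:
step_arm([
  {"dp": [1.5, 0, 20], "dr": [0, 0, 0], "fingers": 0.55},
  {"dp": [0, 0, 25], "dr": [0, 0, 0], "fingers": 0.55},
  {"dp": [0, 0, 25], "dr": [0, 0, 0], "fingers": 0.55},
  {"dp": [0, 0, 15], "dr": [0, 0, 0], "fingers": 0.55},
  {"dp": [0, 0, 10], "dr": [0, 0, 0], "fingers": 0.55},
])

```text
time_s: 34.55
tool_pos: [0.5957, 0.1909, 0.017]
tool_rot: [180.0, 0.0, 4.8]
force: [-0.3, 0.5, -0.2]
grip_width: 0.0394
grasp_force: 0.0
```

Call:
step_arm([
  {"dp": [0, 0, 5], "dr": [0, 0, 0], "fingers": 0.55},
  {"dp": [0, 0, 3], "dr": [0, 0, 0], "fingers": 0.55},
  {"dp": [0, 0, 1], "dr": [0, 0, 0], "fingers": 0.55},
  {"dp": [0, 0, 0], "dr": [0, 0, 0], "fingers": 0.55},
  {"dp": [0, 0, 0], "dr": [0, 0, 0], "fingers": 0.55},
])

```text
time_s: 35.17
tool_pos: [0.5962, 0.191, 0.0094]
tool_rot: [-180.0, -0.0, 4.8]
force: [-0.5, -0.5, 0.3]
grip_width: 0.0389
grasp_force: 0.0
```

Call:
step_arm([
  {"dp": [-1, 0, 3], "dr": [0, 0, 0], "fingers": 0.55},
  {"dp": [0, 0, 2], "dr": [0, 0, 0], "fingers": 0.55},
  {"dp": [0, 0, 1], "dr": [0, 0, 0], "fingers": 0.65},
  {"dp": [0, 0, 0], "dr": [0, 0, 0], "fingers": 0.75},
  {"dp": [0, 0, 0], "dr": [0, 0, 0], "fingers": 0.8},
], squeeze=20)

```text
time_s: 35.8
tool_pos: [0.595, 0.1909, 0.003]
tool_rot: [180.0, -0.0, 4.8]
force: [-0.4, -0.7, -0.6]
grip_width: 0.0208
grasp_force: 0.0
```

Call:
step_arm([
  {"dp": [0, 0, 0], "dr": [0, 0, 0], "fingers": 0.85},
  {"dp": [0, 0, 0], "dr": [0, 0, 0], "fingers": 1},
  {"dp": [0, 0, 0], "dr": [0, 0, 0], "fingers": 1},
  {"dp": [0, 0, 0], "dr": [0, 0, 0], "fingers": 1},
  {"dp": [0, 0, 0], "dr": [0, 0, 0], "fingers": 1},
])

```text
time_s: 36.42
tool_pos: [0.595, 0.1909, 0.0031]
tool_rot: [180.0, -0.0, 4.8]
force: [-0.3, 0.3, -0.6]
grip_width: 0.0136
grasp_force: 19.8
```

Call:
step_arm([
  {"dp": [0, 0, -4], "dr": [0, 0, 0], "fingers": 1},
  {"dp": [0, 0, -8], "dr": [0, 0, 0], "fingers": 1},
  {"dp": [0, 0, -15], "dr": [0, 0, 0], "fingers": 1},
  {"dp": [0, 0, -15], "dr": [0, 0, 0], "fingers": 1},
  {"dp": [0, 0, 0], "dr": [0, 0, 0], "fingers": 1},
])

```text
time_s: 37.05
tool_pos: [0.5964, 0.1914, 0.0474]
tool_rot: [-180.0, -0.2, 4.8]
force: [0.3, -0.2, -1.8]
grip_width: 0.0136
grasp_force: 19.8
```

```bash
python3 - <<'E'
from h import *
import cv2
st()
m=env.camera_model("wrist"); im=env.read_camera("wrist")[...,::-1].copy()
w=cv2.resize(im[100:300,220:420],(400,400),interpolation=cv2.INTER_CUBIC)
t=cv2.resize(env.read_camera("scene")[150:280,190:320,::-1],(400,400))
cv2.imwrite("pics/w5.png",np.hstack([w,t]))
E
```

```text
{'time_s': 37.05, 'tool_pos': [0.596, 0.191, 0.047], 'tool_rot': [-179.968, -0.223, 4.799], 'grip_width': 0.014, 'grasp_force': 19.793, 'force': [0.296, -0.176, -1.82], 'qpos': [4.531, 26.588, -31.007, 96.743, 15.378, 60.71, -116.538]}
```

View pics/w5.png

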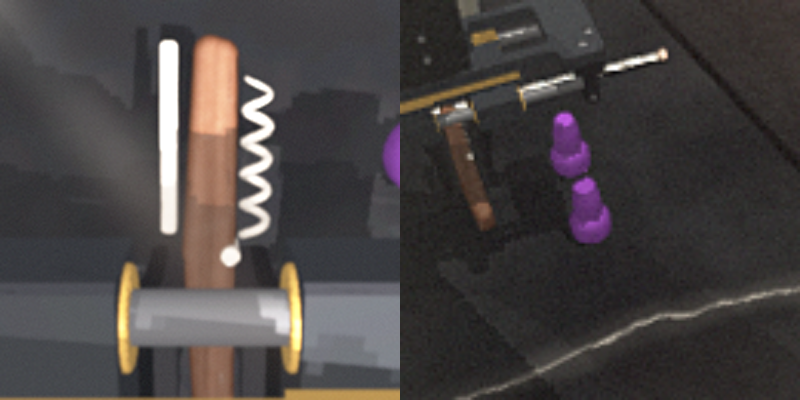

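The corkscrew is held level and aligned. Lift and carry it to the yellow tray.

Call:
step_arm([
  {"dp": [0, 0, -20], "dr": [0, 0, 0], "fingers": 1},
  {"dp": [0, 0, -30], "dr": [0, 0, 0], "fingers": 1},
  {"dp": [0, 0, -35], "dr": [0, 0, 0], "fingers": 1},
  {"dp": [0, 0, -30], "dr": [0, 0, 0], "fingers": 1},
  {"dp": [-2, 8, -20], "dr": [0, 0, 0], "fingers": 1},
])

```text
time_s: 37.78
tool_pos: [0.5939, 0.1837, 0.1825]
tool_rot: [-179.9, -0.1, 4.9]
force: [0.2, 0.5, -0.5]
grip_width: 0.0134
grasp_force: 19.8
```

Call:
step_arm([
  {"dp": [-5, 20, 0], "dr": [0, 0, 0], "fingers": 1},
  {"dp": [-8, 32, 0], "dr": [0, 0, 0], "fingers": 1},
  {"dp": [-9, 36, 0], "dr": [0, 0, 0], "fingers": 1},
  {"dp": [-9, 36, 0], "dr": [0, 0, 0], "fingers": 1},
  {"dp": [-9, 36, 0], "dr": [0, 0, 0], "fingers": 1},
])

```text
time_s: 38.4
tool_pos: [0.5653, 0.0165, 0.1783]
tool_rot: [180.0, 0.2, 4.7]
force: [0.4, -0.5, -1.2]
grip_width: 0.0136
grasp_force: 19.8
```

Call:
step_arm([
  {"dp": [-9, 36, 0], "dr": [0, 0, 0], "fingers": 1},
  {"dp": [-9, 36, 0], "dr": [0, 0, 0], "fingers": 1},
  {"dp": [-9, 36, 0], "dr": [0, 0, 0], "fingers": 1},
  {"dp": [-9, 36, 0], "dr": [0, 0, 0], "fingers": 1},
  {"dp": [-9, 36, 0], "dr": [0, 0, 0], "fingers": 1},
])

```text
time_s: 39.02
tool_pos: [0.5349, -0.1659, 0.1783]
tool_rot: [-180.0, 0.2, 4.7]
force: [0.6, 1.2, -0.4]
grip_width: 0.0135
grasp_force: 19.8
```

Call:
step_arm([
  {"dp": [-9, 36, 0], "dr": [0, 0, 0], "fingers": 1},
  {"dp": [-9, 36, 0], "dr": [0, 0, 0], "fingers": 1},
  {"dp": [-8, 32, 0], "dr": [0, 0, 0], "fingers": 1},
  {"dp": [-5, 20, 0], "dr": [0, 0, 0], "fingers": 1},
  {"dp": [-2, 10, 0], "dr": [0, 0, 0], "fingers": 1},
])

```text
time_s: 39.65
tool_pos: [0.5143, -0.3009, 0.1791]
tool_rot: [-180.0, 0.1, 4.7]
force: [1.0, 1.1, -1.4]
grip_width: 0.0137
grasp_force: 19.8
```

Call:
step_arm([
  {"dp": [0, 0, 0], "dr": [0, 0, 0.06], "fingers": 1},
  {"dp": [0, 0, 0], "dr": [0, 0, 0.1], "fingers": 1},
  {"dp": [0, 0, 0], "dr": [0, 0, 0.1], "fingers": 1},
  {"dp": [0, 0, 0], "dr": [0, 0, 0.056], "fingers": 1},
  {"dp": [0, 0, 0], "dr": [0, 0, 0], "fingers": 1},
])

```text
time_s: 40.28
tool_pos: [0.5159, -0.2983, 0.1798]
tool_rot: [-180.0, 0.0, -13.2]
force: [0.8, -0.2, -1.2]
grip_width: 0.0138
grasp_force: 19.8
```

```bash
python3 - <<'E'
from h import *
to(.5156,-.2994,.055,-13.3)
E
```

```text
dp [  0.    1.2 124.8] dr [-0.001  0.     0.002] t 40.27
```

Call:
step_arm([
  {"dp": [0, 1, 20], "dr": [0, 0, 0], "fingers": 1},
  {"dp": [0, 0, 30], "dr": [0, 0, 0], "fingers": 1},
  {"dp": [0, 0, 30], "dr": [0, 0, 0], "fingers": 1},
  {"dp": [0, 0, 25], "dr": [0, 0, 0], "fingers": 1},
  {"dp": [0, 0, 15], "dr": [0, 0, 0], "fingers": 1},
])

```text
time_s: 40.9
tool_pos: [0.515, -0.2995, 0.0586]
tool_rot: [-179.9, 0.1, -13.2]
force: [-0.6, -0.1, -0.7]
grip_width: 0.0139
grasp_force: 19.8
```

```bash
python3 - <<'E'
from h import *
import cv2
to(.5156,-.2994,.015,-13.3)
im=env.read_camera("wrist")[...,::-1]
w=cv2.resize(im[80:280,220:420],(400,400),interpolation=cv2.INTER_CUBIC)
t=cv2.resize(env.read_camera("scene")[130:230,370:470,::-1],(400,400),interpolation=cv2.INTER_CUBIC)
cv2.imwrite("pics/w6.png",np.hstack([w,t]))
E
```

```text
dp [ 0.7 -0.2 43.6] dr [-0.001  0.002  0.002] t 40.9
```

View pics/w6.png

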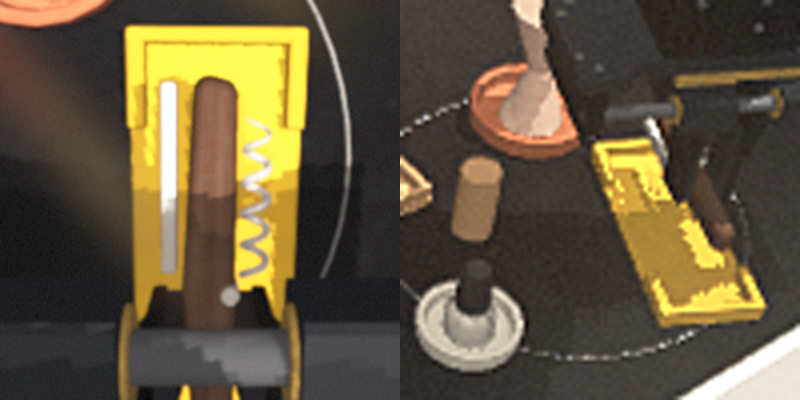

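The corkscrew is aligned over the tray, inside its walls (145–290). Lower it.

Call:
step_arm([
  {"dp": [0, 0, 15], "dr": [0, 0, 0], "fingers": 1},
  {"dp": [0, 0, 12], "dr": [0, 0, 0], "fingers": 1},
  {"dp": [0, 0, 8], "dr": [0, 0, 0], "fingers": 1},
  {"dp": [0, 0, 4], "dr": [0, 0, 0], "fingers": 1},
  {"dp": [0, 0, 2], "dr": [0, 0, 0], "fingers": 1},
])

```text
time_s: 41.62
tool_pos: [0.5155, -0.3005, 0.0189]
tool_rot: [180.0, -0.0, -13.3]
force: [0.3, -0.1, -0.9]
grip_width: 0.0135
grasp_force: 19.8
```

Call:
step_arm([
  {"dp": [0, 0, 0.5], "dr": [0, 0, 0], "fingers": 1},
  {"dp": [0, 0, 0], "dr": [0, 0, 0], "fingers": 1},
  {"dp": [0, 0, 0], "dr": [0, 0, 0], "fingers": 1},
  {"dp": [0, 0, 0], "dr": [0, 0, 0], "fingers": 1},
  {"dp": [0, 0, 0], "dr": [0, 0, 0], "fingers": 1},
])

```text
time_s: 42.25
tool_pos: [0.5155, -0.3006, 0.0186]
tool_rot: [180.0, -0.0, -13.3]
force: [1.1, 0.2, -1.5]
grip_width: 0.0136
grasp_force: 19.8
```

Call:
step_arm([
  {"dp": [0, 0, 1], "dr": [0, 0, 0], "fingers": 1},
  {"dp": [0, 0, 1], "dr": [0, 0, 0], "fingers": 1},
  {"dp": [0, 0, 1], "dr": [0, 0, 0], "fingers": 1},
  {"dp": [0, 0, 0.5], "dr": [0, 0, 0], "fingers": 1},
  {"dp": [0, 0, 0], "dr": [0, 0, 0], "fingers": 1},
])

```text
time_s: 42.88
tool_pos: [0.5154, -0.3004, 0.0154]
tool_rot: [180.0, 0.0, -13.3]
force: [-1.5, 1.3, 3.6]
grip_width: 0.0136
grasp_force: 19.8
```

Call:
step_arm([
  {"dp": [0, 0, 0], "dr": [0, 0, 0], "fingers": 0.8},
  {"dp": [0, 0, 0], "dr": [0, 0, 0], "fingers": 0.75},
  {"dp": [0, 0, 0], "dr": [0, 0, 0], "fingers": 0.65},
  {"dp": [0, 0, 0], "dr": [0, 0, 0], "fingers": 0.6},
  {"dp": [0, 0, 0], "dr": [0, 0, 0], "fingers": 0.6},
])

```text
time_s: 43.5
tool_pos: [0.5155, -0.3005, 0.015]
tool_rot: [180.0, -0.0, -13.3]
force: [-0.1, -0.2, -0.5]
grip_width: 0.0341
grasp_force: 0.0
```

Call:
step_arm([
  {"dp": [0, 0, -8], "dr": [0, 0, 0], "fingers": 0.6},
  {"dp": [0, 0, -20], "dr": [0, 0, 0], "fingers": 0.6},
  {"dp": [0, 0, -35], "dr": [0, 0, 0], "fingers": 0.6},
  {"dp": [0, 0, -40], "dr": [0, 0, 0], "fingers": 0.6},
  {"dp": [0, 0, -40], "dr": [0, 0, 0], "fingers": 0.6},
])

```text
time_s: 44.12
tool_pos: [0.5158, -0.3005, 0.1612]
tool_rot: [180.0, -0.1, -13.3]
force: [-0.6, -1.1, -0.6]
grip_width: 0.0351
grasp_force: 0.0
```

Call:
step_arm([
  {"dp": [0, 30, -20], "dr": [0, 0, 0], "fingers": 0.6},
  {"dp": [0, 40, 0], "dr": [0, 0, 0], "fingers": 0.6},
  {"dp": [0, 40, 0], "dr": [0, 0, 0], "fingers": 0.6},
  {"dp": [0, 40, 0], "dr": [0, 0, 0], "fingers": 0.6},
  {"dp": [0, 30, 0], "dr": [0, 0, 0], "fingers": 0.6},
])

```text
time_s: 44.75
tool_pos: [0.4733, -0.4779, 0.18]
tool_rot: [179.9, -0.1, -13.4]
force: [-0.1, 0.3, 0.1]
grip_width: 0.0344
grasp_force: 0.0
```

Call:
step_arm([
  {"dp": [0, 0, 0], "dr": [0, 0, 0], "fingers": 0.6},
  {"dp": [0, 0, 0], "dr": [0, 0, 0], "fingers": 0.6},
  {"dp": [0, 0, 0], "dr": [0, 0, 0], "fingers": 0.6},
  {"dp": [0, 0, 0], "dr": [0, 0, 0], "fingers": 0.6},
  {"dp": [0, 0, 0], "dr": [0, 0, 0], "fingers": 0.6},
])

```text
time_s: 45.38
tool_pos: [0.4744, -0.4751, 0.1782]
tool_rot: [180.0, -0.0, -13.3]
force: [0.3, 0.9, -0.3]
grip_width: 0.035
grasp_force: 0.0
```

```bash
python3 - <<'E'
from h import *
import cv2
st()
a=cv2.resize(env.read_camera("scene")[120:240,335:468,::-1],(398,360),interpolation=cv2.INTER_CUBIC)
b=cv2.resize(env.read_camera("top")[130:250,335:468,::-1],(398,360),interpolation=cv2.INTER_CUBIC)
cv2.imwrite("pics/fin.png",np.hstack([a,b]))
E
```

```text
{'time_s': 45.375, 'tool_pos': [0.474, -0.475, 0.178], 'tool_rot': [179.994, -0.007, -13.251], 'grip_width': 0.035, 'grasp_force': 0.0, 'force': [0.336, 0.862, -0.258], 'qpos': [49.785, 22.494, -9.258, 82.955, 3.659, 74.836, -62.988]}
```

View pics/fin.png

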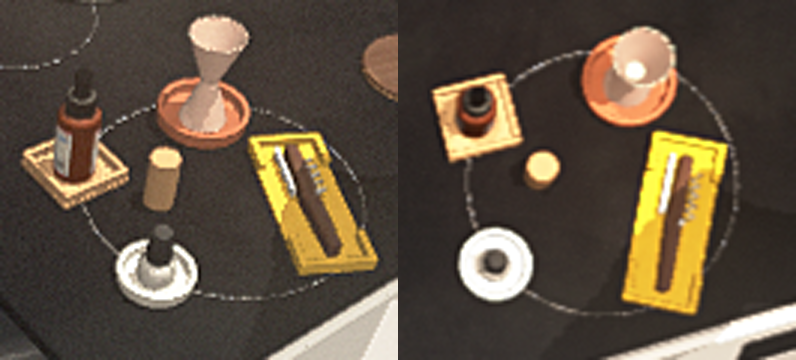

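All four tools are in their holders, the cork stands at (162,178), and the arm is clear. Hand in.

```bash
python3 -c "
from cell import env
print(env.sign_off())"
```

```text
the job is handed in; nothing more can be done
None
```

The jigger, stopper, bitters bottle and corkscrew were set in their holders in the order given, the cork was left standing, and the job was handed in at about 45 s; the final pictures showed everything in place with the arm clear.

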